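# Hold the clay scrap bin open with its lever

## Task

Open the clay scrap bin for the potter: push the green plate of the safety bolt all the way in with the outside of the fingers, so that the yellow block slides out from under the lever, then press the red pad on the lever's long end down until the lever is close to its black rubber stop and the heavy steel flap stands open. Finish while still holding the pad down. Only push and press: do not lift the lever out of its saddle, do not touch the flap itself, and leave the pots and tools around it where they are.

Things in the scene. Friction and masses are not known exactly. Their poses are not given: they have to be found in the camera images.
- station: Fixed plywood base, origin on the table right below the lever's axle. x runs along the lever from its long end towards the bin, y left, z up; turned about z by up to 0.4 rad. In mm: blue bin x 110 to 235, y -90 to 90, 120 high; saddle's dark cheeks x -22 to 22, y -36 to 36, 140 high, slots open upward; base plate x -250 to 270, y -120 to 120, 12 high.
- lever: Loose steel lever 28 mm wide, 18 thick; its 12 mm axle (origin, z 120) rests in the saddle's open slots. Body axes parallel to the station's at the start, when the lever slopes 0.31 rad, long end up. Long end 230 mm to station -x; short end, with a brass roller, 95 mm to +x, just under the flap's lip. At the start it rests on the bolt's yellow block and cannot go down.
- pad (a point): Centre of the top of the red pad (60 mm along the lever, 50 wide) on the lever's long end. At the start 190 mm to station -x of the axle and z 198 mm; with the lever on its stop 200 mm from the axle and z 71 mm. Once the bolt is in, pressing takes 3 to 8 N all the way down; the stop then gives 12 mm at 1.5 N/mm.
- stop (a point): Centre of the top of the black springy stop under the lever, 28 mm across, z 52 mm, 180 mm to station -x of the axle. The lever slopes 0.31 rad, long end down, when its underside meets it.
- bolt (a joint): Travel of the safety bolt, m: 0 to 0.008 at the start (block under the lever), 0.055 all the way in (stopped). It slides along station -y, the yellow block leaving to the right from under the lever, against 2 to 6 N of friction, and stays where it is left. The lever is free from about 0.034.
- push_plate (a point): Centre of the outer (station +y) face of the bolt's green upright plate: 44 mm along x, 14 thick, z 26 to 106 mm, centre z 66. It is 100 mm to station -x of the axle and 128 mm to +y at bolt 0, 73 mm at full travel. Push it towards station -y. A low bar (top z 26) joins it to the yellow block (36 mm wide, 139 high) under the lever.
- flap_edge (a point): Middle of the upper edge of the flap's lip on the lever's side, z 130 mm when shut, about 184 mm with the lever on its stop; it falls shut when the lever is let go. The flap is a steel plate 180 x 170 x 8 mm of about 2 kg, hinged at the bin's far (station +x) rim; its lip overhangs the bin by 55 mm towards the lever.
- vase: Bystander: tall plain terracotta vase standing upright, 84 mm across, 150 mm high, right of the lever's saddle. Origin: centre of its underside. Must stay where it is.
- mug: Bystander: blue glazed mug standing upright, 76 mm across without its handle, 85 mm high, left of the lever's saddle. Origin: centre of its underside. Must stay where it is.
- bowl: Bystander: white bowl, 120 mm across, 50 mm high, right of the lever. Origin: centre of its underside. Must stay where it is.
- glaze_jar: Bystander: closed jar of glaze, 60 mm across, 85 mm high, right of the bin. Origin: centre of its underside. Must stay where it is.
- rib: Bystander: flat wooden potter's rib, 100 x 55 x 10 mm, lying flat on the base plate, right of the lever's long end. Origin: centre of its underside. Must stay where it is.
- brush: Bystander: glazing brush lying on the bench, left of the lever's long end. Origin: centre of its underside. Must stay where it is.

How it is judged:
On the way, in this order (a step that is already met when the one before it is completed fails the run):
1. the safety bolt is pushed in (at least 45 of 55 mm) (value of joint bolt above 0.045 m), for 0.2 s.
2. the lever's pad, pressed by the fingers, has raised the flap so that the edge of its lip is at least 172 mm above the table (shut: 130 mm) (height (world z) of flap_edge above 0.172 m and contact force between the fingers and lever above 1 N), for 0.3 s.
At the end, for the whole second after the job is handed in: The bolt is in by at least 45 mm, the flap is held open with the edge of its lip at least 172 mm above the table (shut: 130; lever on its stop: about 184) by the fingers pressing on the lever with more than 1 N, and the lever's axle is in its saddle (all of step 2 and value of joint bolt above 0.045 m and distance between lever and station below 0.13 m); the arm keeps its last pose, push and grip.
It fails at once if the lever is lifted out of its saddle (axle raised by over 12 mm) (height (world z) of lever above 0.132 m).
It fails at once if the robot touches the flap (over 1 N) (contact force between any of the fingers, the arm and flap above 1 N).
It fails at once if a pot or tool standing around is moved or lifted by more than 30 mm (distance of any of vase, mug, bowl, glaze_jar, rib, brush from where it was at the start of the episode above 0.03 m).
It also fails if it takes over 48 s, if anything falls off the work surface, if the arm or the gripper's body presses on something with over 40 N, if the wrist force passes 120 N, or if a joint passes its speed limit or range.

## Robot

A 6-joint arm with a two-finger parallel gripper is mounted at the origin on the work surface. World frame = base frame: x ahead of the robot, y to its left, z up, the work surface at z = 0. Lengths are in m, angles in rad, forces in N, time in s.
With the tool pointing down it reaches from about 0.35 to 0.975 m from the base axis. Payload 4.9 kg.
Tool frame: the origin (TCP) lies midway between the tips of the shut fingers; the grasp point (between the pads) lies 19 mm behind it (grasp_offset is the distance from the TCP to the grasp point, in m); z points along the fingers, y is the line along which they close (so a half turn about z gives the same grasp; the last joint's range is limited). The gripper opens to 85 mm and grips with 20 to 120 N. Pads are 22 mm wide; open, the fingers measure 114 mm over their backs; the gripper's body (76 mm by 85 mm) begins 54 mm behind the grasp point. The pads swing forward as they close: fully open they stand 13 mm farther back than shut.
Start: joints at [1.031, 0.053, 1.613, -0, 1.476, -0.119], TCP at [0.255, 0.57, 0.193] pointing down, gripper open.
Joint ranges: [-3.01, 3.01], [-1.01, 2.22], [0.06, 2.58], [-1.02, 4.17], [0.09, 2.62], [-3.14, 3.14]. Speed limits (rad/s): [2.57, 2.57, 3.14, 3.14, 3.14, 3.14].

## Interface

Orientations are given as a rotation vector (axis times angle).
In Python, from rig import read_state, snapshot, get_calibration, sign_off, outline_of, landmark_of, grasp_offset gives the robot as it stands. The module is installed in compiled form; this text tells all that it offers.
- The arm moves only by the tool move_arm, never from a script. Its argument "deltas" is a list of rows, each a list of 7 numbers: the turn, a rotation vector about the tool's x, y, z in degrees, then the shift along the tool's x, y, z in m, then the opening, from 0 (shut) to 1 (fully open). A call has 1 to 12 rows; each row shifts and turns the commanded pose from where the row before left it, along the tool's axes as they then stand; what a row does not reach is not made up. A row lasts 1/10 s, in which the tool goes at most 50 mm and 8.59 degrees, less where a joint would pass 70% of its speed; a pose out of reach is approached as far as the arm can. A call with a gripper value outside its range is refused whole. The fingers move at their own pace and stop on an object; "squeeze" is the grip in N (left out, the last holds). Time passes only in rows, so rows that do not move let the fingers close. It gives the time, the measured TCP pose, the force, the opening and the grip force at its end, in the units of the state.
- read_state(): the state, without advancing time (a new reading comes with each control period).
- snapshot(name): name is "side" or "top"; returns (picture, depth): 384x512x3 uint8, red, green, blue; 384x512 float32, m along the optical axis (not along the pixel's ray), 0 where there is no reading.
- get_calibration(name): a dict with "fx", "fy", "cx", "cy" (pixels), "distortion" ([k1, k2, p1, p2, k3] as OpenCV has them; the pictures are not rectified), "rvec" (rotation vector, rad) and "tvec" (3), from world to camera coordinates, as OpenCV has them. Camera axes: x right, y down, z forward; pixel columns grow to the right and rows downward; lengths in m; the calibration is good to about 2 mm. A picture is of the moment at which its call begins. get_calibration takes no time and is no camera call.
- sign_off(): hands the job in; it is judged then, once.
Trained networks look in the newest picture that a camera, given by its name, has taken for a name from the list of things; names that differ only in an ending like _2 or _b are one class to them, and where a whole thing is asked for, a point or a joint stands for the part that bears it (a point fixed in the world has none). Each returns a list of dicts, best first, with "conf" (0 to 1); they miss things now and then, are a little off and sometimes report something else, mostly with a low value. They report only what shows in the picture. A call takes as long as a camera call.
- outline_of(thing, camera): "region" (384x512 bool, what is visible of it) and "point" ([row, column] in pixels, amid what is visible of it).
- landmark_of(thing, camera): "point" ([row, column] in pixels: a listed point, or the origin of a listed thing).
The state is a dict: "t": time; "joint_positions": joint angles; "joint_velocities": joint speeds; "tau": joint torques, N m; "eef_pos": TCP position; "tool_rot": TCP orientation; "wrist_force": force on the tool from outside, world axes, zero at the start; "ft_torque": the same for the moment, N m; "width": finger opening in m; "grip_force": force on a finger pad.
Only numpy, scipy, OpenCV 4.12 (cv2) and the standard library are available. Lean on these libraries where they do the work, as an engineer would, in place of code of your own. Each camera call takes 0.05 s, during which the arm holds its last target. There are 200 camera calls.

## Working session

There is one attempt and no reset: what is moved stays moved. The work goes in short steps, Python scripts to look and compute and a tool call to move; the robot and the scene stay as the last step left them, time stands still between calls to the robot, and variables do not carry over. Pictures are saved under pics/ and viewed, at most 10 in all, crops included, and the job is handed in when it is done.

Besides the shell and the picture viewer there is one more tool, called in YAML: its name, and indented under it one key for each argument. move_arm: Moves the arm, as the interface text tells. Its arguments: {"type":"object","properties":{"deltas":{"type":"array"},"squeeze":{"type":"number"}},"required":["deltas"]}

```bash
mkdir -p pics; cat > h.py <<'E'
import numpy as np, cv2
from rig import *
def ray(cam,rc):
    c=get_calibration(cam);K=np.array([[c["fx"],0,c["cx"]],[0,c["fy"],c["cy"]],[0,0,1]])
    u=cv2.undistortPoints(np.array([[[rc[1],rc[0]]]],float),K,np.array(c["distortion"]))[0,0]
    R=cv2.Rodrigues(np.array(c["rvec"],float))[0];t=np.array(c["tvec"],float).ravel()
    return -R.T@t, R.T@np.array([u[0],u[1],1.])
def atz(cam,rc,z):
    o,d=ray(cam,rc);return o+d*(z-o[2])/d[2]
def atd(cam,rc,depth):
    o,d=ray(cam,rc);r,c=int(round(rc[0])),int(round(rc[1]))
    p=depth[max(r-1,0):r+2,max(c-1,0):c+2];p=p[p>0]
    return o+d*np.median(p) if len(p) else None
E
python3 - <<'E'
from h import *
ims=[]
np.set_printoptions(precision=3,suppress=True)
Z=dict(pad=.198,push_plate=.066,flap_edge=.130,station=0,lever=.12,stop=.052,vase=0,mug=0,bowl=0,rib=.012,brush=0,glaze_jar=0)
for cam in("top","side"):
    p,d=snapshot(cam);ims.append(p)
    cv2.imwrite(f"pics/{cam}0.png",cv2.resize(p[:,:,::-1],(800,600)))
    for n in Z:
        L=landmark_of(n,cam)
        if L:
            l=L[0];print(cam,n,round(l["conf"],2),np.array(l["point"]),atz(cam,l["point"],Z[n]),atd(cam,l["point"],d))
        else: print(cam,n,"none")
print(read_state()["t"], read_state()["tool_rot"])
E
```

```text
top pad 0.86 [257.5 280.1] [ 0.437 -0.033  0.198] [ 0.437 -0.034  0.197]
top push_plate 0.76 [226.  230.5] [0.53  0.094 0.066] [0.526 0.092 0.105]
top flap_edge none
top station 0.79 [195.2 268.2] [ 0.628 -0.021  0.   ] [ 0.603 -0.013  0.138]
top lever 0.84 [187.8 269. ] [ 0.627 -0.017  0.12 ] [ 0.624 -0.016  0.133]
top stop 0.46 [255.3 278.6] [ 0.444 -0.041  0.052] [ 0.442 -0.03   0.196]
top vase 0.67 [196.1 335.9] [ 0.619 -0.23   0.   ] [ 0.595 -0.196  0.139]
top mug 0.71 [200.  205.7] [0.618 0.172 0.   ] [0.604 0.162 0.083]
top bowl 0.67 [232.9 342.8] [ 0.504 -0.244  0.   ] [ 0.504 -0.242  0.005]
top rib 0.57 [252.9 302.2] [ 0.449 -0.115  0.012] [ 0.448 -0.113  0.023]
top brush 0.72 [238.3 186.2] [0.502 0.232 0.   ] [0.501 0.228 0.021]
top glaze_jar none
side pad 0.82 [172.8 321.9] [ 0.442 -0.025  0.198] [ 0.442 -0.028  0.195]
side push_plate 0.85 [240.4 274.5] [0.528 0.101 0.066] [0.528 0.097 0.06 ]
side flap_edge none
side station 0.85 [211.5 238.5] [ 0.649 -0.024  0.   ] [0.64  0.013 0.045]
side lever 0.81 [181.7 243.4] [ 0.636 -0.027  0.12 ] [ 0.634 -0.019  0.129]
side stop 0.63 [213.3 308.3] [ 0.457 -0.017  0.052] [ 0.457 -0.018  0.051]
side vase 0.83 [167.5 261.5] [ 0.621 -0.216  0.   ] [ 0.618 -0.193  0.022]
side mug 0.88 [272.6 226.5] [0.632 0.176 0.   ] [0.62  0.214 0.062]
side bowl 0.72 [172.7 303.5] [ 0.49  -0.223  0.   ] [ 0.486 -0.038  0.176]
side rib 0.88 [197.9 312. ] [ 0.453 -0.112  0.012] [ 0.453 -0.102  0.023]
side brush 0.83 [301.7 276.4] [0.497 0.227 0.   ] [0.496 0.238 0.021]
side glaze_jar 0.79 [167.6 237.8] [ 0.693 -0.198  0.   ] [ 0.685 -0.165  0.033]
1.3 [ 0.656  3.072 -0.   ]
```

View pics/top0.png

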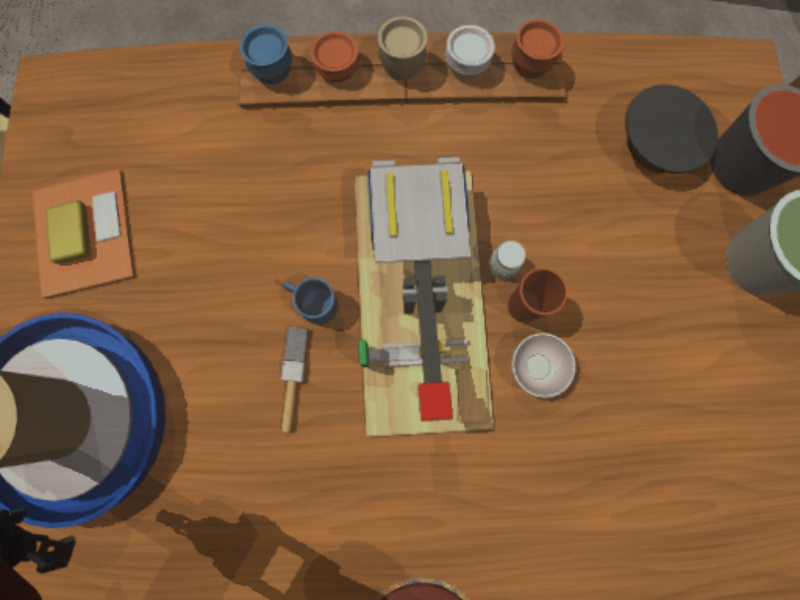

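View pics/side0.png

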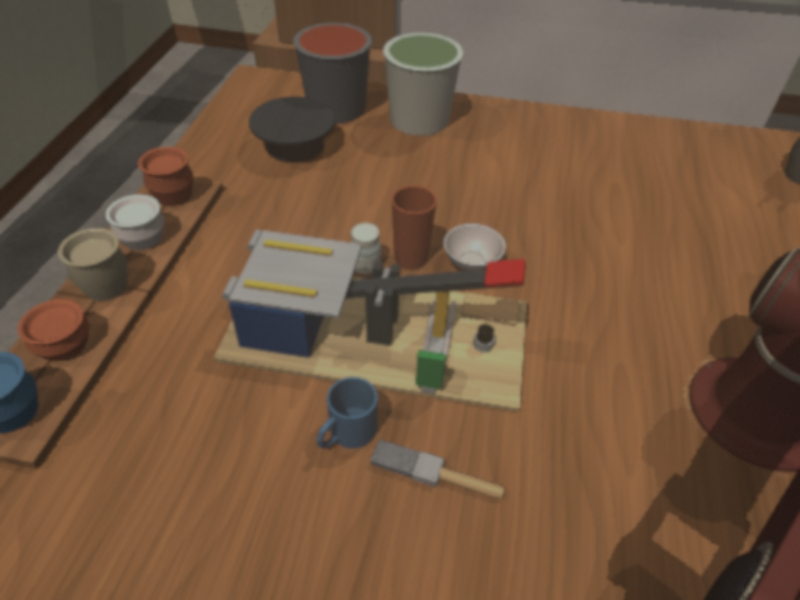

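The top view (512-wide pixels) shows the pad at row 257, column 280, the green plate at 226, 230 and the axle at about 188, 269. Both views agree on the axle at about (0.63, -0.02) and a yaw of about 0.06. I'll lift, turn the tool to line up with the station and shut the fingers, then carry it to just outside the plate.

move_arm:
  deltas:
    - [0,0,-6.9,0,0,-0.025,0]
    - [0,0,-6.9,0,0,-0.025,0]
    - [0,0,-6.9,0,0,-0.025,0]
    - [0,0,-6.9,0,0,-0.025,0]
    - [0,0,0,0,0,0,0]
  squeeze: 20

```text
t: 1.8
eef_pos: [0.2563, 0.5721, 0.2978]
tool_rot: [-0.097, 3.136, 0.011]
wrist_force: [-0.1, -1.2, 0.5]
width: 0.0118
grip_force: 0.0
```

move_arm:
  deltas:
    - [0,0,0,-0.01,-0.04,0,0]
    - [0,0,0,-0.01,-0.04,0,0]
    - [0,0,0,-0.01,-0.04,0,0]
    - [0,0,0,-0.01,-0.04,0,0]
    - [0,0,0,-0.01,-0.04,0,0]
    - [0,0,0,-0.032,-0.04,0,0]
    - [0,0,0,-0.032,-0.04,0,0]
    - [0,0,0,-0.032,-0.04,0,0]
    - [0,0,0,-0.032,-0.04,0,0]
    - [0,0,0,-0.032,-0.04,0,0]
    - [0,0,0,-0.03,-0.04,0,0]
    - [0,0,0,0,0,0,0]

```text
t: 3.0
eef_pos: [0.5197, 0.1459, 0.2904]
tool_rot: [0.082, -3.138, 0.003]
wrist_force: [-0.9, -0.0, -0.9]
width: -0.0001
grip_force: 0.0
```

move_arm:
  deltas:
    - [0,0,0,0,0.005,0.04,0]
    - [0,0,0,0,0,0.04,0]
    - [0,0,0,0,0,0.04,0]
    - [0,0,0,0,0,0.04,0]
    - [0,0,0,0,0,0.04,0]
    - [0,0,0,0,0,0.03,0]
    - [0,0,0,0,0,0,0]
    - [0,0,0,0,0,0,0]

```text
t: 3.8
eef_pos: [0.5165, 0.1557, 0.0622]
tool_rot: [0.095, -3.139, 0.0]
wrist_force: [0.0, 0.2, 0.0]
width: -0.0
grip_force: 0.0
```

```bash
python3 - <<'E'
from h import *
p,d=snapshot("side");cv2.imwrite("pics/s1.png",cv2.resize(p[150:300,180:380,::-1],(800,600)))
E
```

```text
(no output)
```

View pics/s1.png

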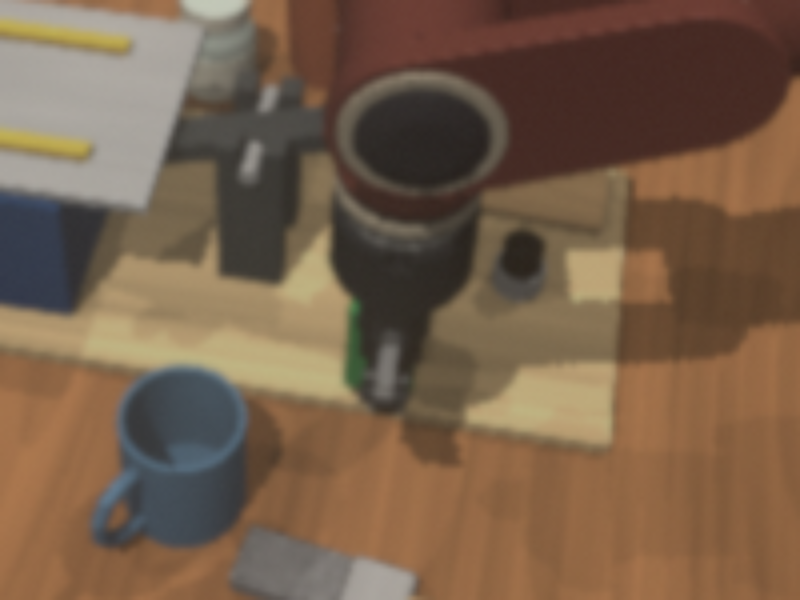

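The shut fingers stand in front of the green plate (crop about 355, 345), slightly to its right. I'll shift them a little and push.

move_arm:
  deltas:
    - [0,0,0,-0.008,-0.01,0,0]
    - [0,0,0,0,-0.015,0,0]
    - [0,0,0,0,-0.012,0,0]
    - [0,0,0,0,-0.01,0,0]
    - [0,0,0,0,-0.01,0,0]
    - [0,0,0,0,-0.01,0,0]
    - [0,0,0,0,-0.01,0,0]
    - [0,0,0,0,0,0,0]

```text
t: 4.65
eef_pos: [0.53, 0.0775, 0.0624]
tool_rot: [-0.094, 3.14, -0.002]
wrist_force: [-0.9, 0.5, -0.2]
width: -0.0
grip_force: 0.0
```

move_arm:
  deltas:
    - [0,0,0,0,-0.006,0,0]
    - [0,0,0,0,-0.006,0,0]
    - [0,0,0,0,-0.005,0,0]

```text
t: 4.95
eef_pos: [0.5306, 0.0617, 0.0622]
tool_rot: [0.096, -3.139, 0.0]
wrist_force: [-1.3, 2.1, 0.0]
width: 0.0003
grip_force: 0.9
```

move_arm:
  deltas:
    - [0,0,0,0,-0.004,0,0]
    - [0,0,0,0,-0.004,0,0]
    - [0,0,0,0,0,0,0]

```text
t: 5.25
eef_pos: [0.531, 0.0548, 0.0623]
tool_rot: [0.095, -3.139, -0.004]
wrist_force: [-1.5, 4.5, 0.1]
width: 0.0001
grip_force: 2.5
```

move_arm:
  deltas:
    - [0,0,0,0,-0.004,0,0]
    - [0,0,0,0,-0.003,0,0]
    - [0,0,0,0,0,0,0]

```text
t: 5.55
eef_pos: [0.531, 0.0546, 0.0623]
tool_rot: [0.094, -3.139, -0.026]
wrist_force: [-2.5, 25.5, 0.7]
width: 0.0002
grip_force: 12.9
```

```bash
python3 - <<'E'
from h import *
np.set_printoptions(precision=3,suppress=True)
p,d=snapshot("top");cv2.imwrite("pics/t2.png",cv2.resize(p[160:280,200:360,::-1],(800,600)))
for l in outline_of("push_plate","top")[:1]: print(l["conf"],l["point"],atd("top",l["point"],d))
E
```

```text
0.56 [219.7, 291.6] [ 0.535 -0.073  0.14 ]
```

View pics/t2.png

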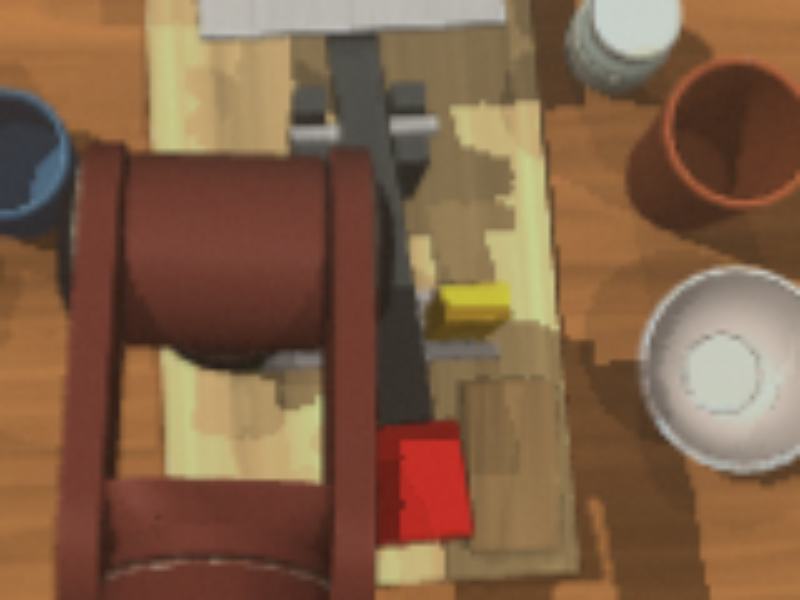

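The yellow block (crop 470, 310) is out from under the lever, and the 25 N reading shows the bolt is at its end. Next I'll back off, rise and go over the pad.

move_arm:
  deltas:
    - [0,0,0,0,0.015,0,0]
    - [0,0,0,0,0.03,0,0]
    - [0,0,0,0,0,-0.04,0]
    - [0,0,0,0,0,-0.04,0]
    - [0,0,0,0,0,-0.04,0]
    - [0,0,0,0,0,-0.04,0]
    - [0,0,0,0,0,-0.03,0]
    - [0,0,0,0.03,-0.04,0,0]
    - [0,0,0,0.035,-0.04,0,0]
    - [0,0,0,0.033,-0.04,0,0]
    - [0,0,0,0,0,0,0]
    - [0,0,0,0,0,0,0]

```text
t: 6.85
eef_pos: [0.4416, -0.031, 0.2529]
tool_rot: [-0.091, 3.139, -0.002]
wrist_force: [0.0, 0.1, 0.6]
width: -0.0001
grip_force: 0.0
```

```bash
python3 - <<'E'
from h import *
np.set_printoptions(precision=3,suppress=True)
p,d=snapshot("side");cv2.imwrite("pics/s3.png",cv2.resize(p[110:290,200:440,::-1],(800,600)))
for n,z in(("pad",.198),("push_plate",.066),("stop",.052),("lever",.12)):
    for l in landmark_of(n,"side")[:1]: print(n,l["conf"],atz("side",l["point"],z),atd("side",l["point"],d))
print(read_state()["eef_pos"])
E
```

```text
pad 0.66 [ 0.438 -0.037  0.198] [ 0.438 -0.039  0.196]
push_plate 0.69 [ 0.649 -0.079  0.066] [ 0.636 -0.019  0.128]
stop 0.65 [ 0.448 -0.027  0.052] [ 0.448 -0.03   0.05 ]
lever 0.93 [ 0.638 -0.038  0.12 ] [ 0.636 -0.03   0.128]
[ 0.442 -0.029  0.252]
```

View pics/s3.png

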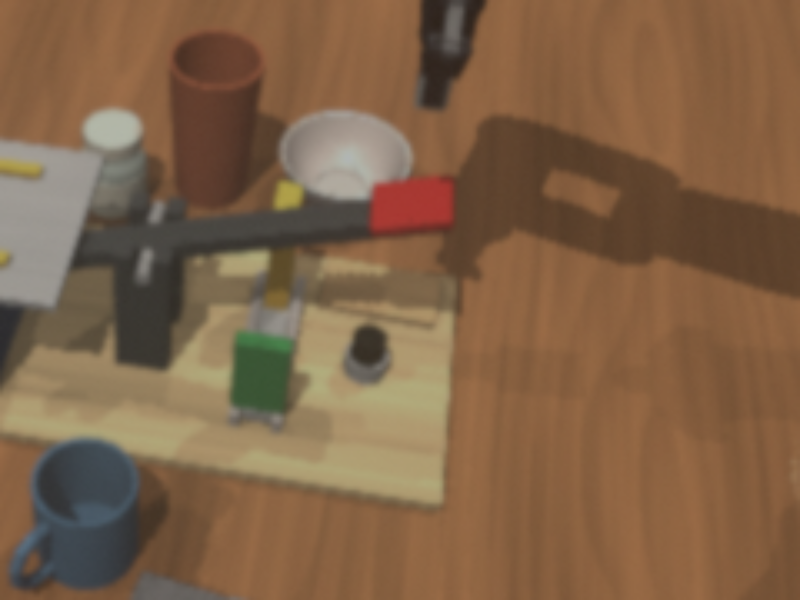

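The tip is above the pad (crop 415, 205) and the plate stands fully in (crop 265, 370). Pressing down along the arc.

move_arm:
  deltas:
    - [0,0,0,0,0,0.025,0]
    - [0,0,0,0,0,0.02,0]
    - [0,0,0,0.002,0,0.01,0]
    - [0,0,0,0.003,0,0.01,0]
    - [0,0,0,0.003,0,0.01,0]
    - [0,0,0,0.003,0,0.012,0]
    - [0,0,0,0.002,0,0.012,0]
    - [0,0,0,0.002,0,0.012,0]

```text
t: 7.9
eef_pos: [0.4267, -0.0308, 0.1417]
tool_rot: [-0.096, 3.139, -0.001]
wrist_force: [-1.3, -0.0, 5.4]
width: -0.0002
grip_force: 2.3
```

move_arm:
  deltas:
    - [0,0,0,0,0,0.012,0]
    - [0,0,0,0,0,0.012,0]
    - [0,0,0,0,0,0.012,0]
    - [0,0,0,-0.002,0,0.012,0]
    - [0,0,0,-0.002,0,0.01,0]
    - [0,0,0,0,0,0,0]

```text
t: 8.5
eef_pos: [0.43, -0.0302, 0.0819]
tool_rot: [0.095, -3.138, -0.001]
wrist_force: [-1.9, 1.0, 1.4]
width: -0.0003
grip_force: 0.7
```

move_arm:
  deltas:
    - [0,0,0,0,0,0.006,0]
    - [0,0,0,0,0,0.006,0]
    - [0,0,0,0,0,0.004,0]
    - [0,0,0,0,0,0,0]
    - [0,0,0,0,0,0,0]

```text
t: 9.0
eef_pos: [0.4309, -0.0304, 0.0675]
tool_rot: [-0.096, 3.139, -0.0]
wrist_force: [0.4, 0.6, 0.4]
width: -0.0001
grip_force: 0.6
```

```bash
python3 - <<'E'
from h import *
np.set_printoptions(precision=3,suppress=True)
p,d=snapshot("side");cv2.imwrite("pics/s4.png",cv2.resize(p[110:290,160:400,::-1],(800,600)))
for n in("flap_edge","lever"):
    for l in landmark_of(n,"side")[:1]: print(n,l["conf"],atd("side",l["point"],d))
s=read_state();print(s["eef_pos"],s["wrist_force"])
E
```

```text
flap_edge 0.57 [ 0.696 -0.018  0.172]
[ 0.431 -0.03   0.068] [-0.508  0.511  1.352]
```

View pics/s4.png

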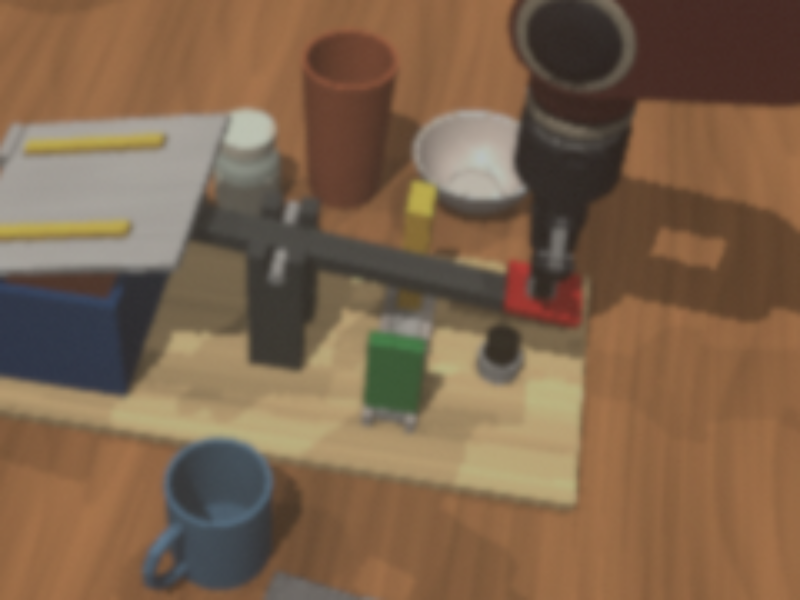

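The flap is raised, the finger is on the pad (crop 545, 290), and a gap to the black stop (crop 502, 345) is still visible. The contact force is low, so I'll press further until the stop pushes back.

move_arm:
  deltas:
    - [0,0,0,0,0,0.003,0]
    - [0,0,0,0,0,0.003,0]
    - [0,0,0,0,0,0,0]

```text
t: 9.45
eef_pos: [0.4311, -0.0304, 0.0615]
tool_rot: [-0.096, 3.139, 0.0]
wrist_force: [2.0, 1.5, 2.9]
width: -0.0001
grip_force: 1.4
```

move_arm:
  deltas:
    - [0,0,0,0,0,0.002,0]
    - [0,0,0,0,0,0.002,0]
    - [0,0,0,0,0,0,0]

```text
t: 9.75
eef_pos: [0.4309, -0.0305, 0.0575]
tool_rot: [-0.096, 3.14, -0.0]
wrist_force: [1.6, 1.1, 3.9]
width: 0.0004
grip_force: 1.7
```

```bash
python3 - <<'E'
from h import *
np.set_printoptions(precision=3,suppress=True)
p,d=snapshot("side");cv2.imwrite("pics/s5.png",cv2.resize(p[140:260,190:350,::-1],(800,600)))
for n in("flap_edge","pad","lever"):
    for l in landmark_of(n,"side")[:1]: print(n,l["conf"],l["point"],atd("side",l["point"],d))
# red pad pixels, depth -> world
hsv=cv2.cvtColor(p,cv2.COLOR_RGB2HSV);m=(hsv[...,1]>200)&(hsv[...,2]>110)&((hsv[...,0]<4)|(hsv[...,0]>176))
m[:190]=0;m[:,:290]=0;m[:,350:]=0
P=np.array([atd("side",q,d) for q in np.argwhere(m) if d[tuple(q)]>0]);print(len(P))
if len(P):
    for a in np.arange(.38,.48,.01):
        q=P[abs(P[:,0]-a)<.005]
        if len(q): print(round(a,2),len(q),np.percentile(q[:,2],[10,50,90]),np.median(q[:,1]))
E
```

```text
flap_edge 0.57 [161.9, 218.1] [ 0.703 -0.029  0.174]
pad 0.71 [196.8, 322.0] [ 0.431 -0.017  0.124]
lever 0.84 [182.9, 243.2] [ 0.634 -0.014  0.129]
0
```

View pics/s5.png

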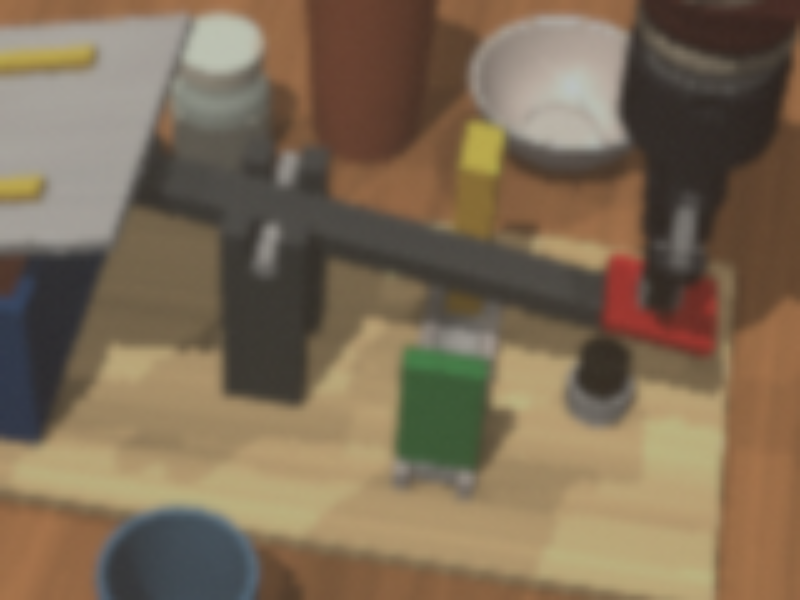

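The finger is on the pad and a gap of a few mm to the stop (crop 603, 345) remains. I'll keep going.

move_arm:
  deltas:
    - [0,0,0,0,0,0.003,0]
    - [0,0,0,0,0,0.002,0]
    - [0,0,0,0,0,0,0]

```text
t: 10.25
eef_pos: [0.4303, -0.0304, 0.052]
tool_rot: [0.096, -3.139, 0.0]
wrist_force: [1.0, 1.0, 3.0]
width: -0.0004
grip_force: 1.5
```

move_arm:
  deltas:
    - [0,0,0,0,0,0.002,0]
    - [0,0,0,0,0,0.001,0]
    - [0,0,0,0,0,0,0]

```text
t: 10.55
eef_pos: [0.4305, -0.0304, 0.0493]
tool_rot: [0.096, -3.14, -0.0]
wrist_force: [1.3, 1.7, 4.0]
width: -0.0
grip_force: 1.6
```

```bash
python3 - <<'E'
from h import *
np.set_printoptions(precision=3,suppress=True)
for cam in("top","side"):
    p,d=snapshot(cam)
    g=[(r,c) for r in range(120,280,1) for c in range(190,350,1) if d[r,c]>0]
    P=np.array([atd(cam,q,d) for q in g])
    yaw=.055;a=np.array([.631,-.02]);ex=np.array([np.cos(yaw),np.sin(yaw)]);ey=np.array([-ex[1],ex[0]])
    X=(P[:,:2]-a)@ex;Y=(P[:,:2]-a)@ey
    print(cam)
    for x in np.arange(-.24,.25,.02):
        for lo,hi in((-.012,.012),(-.07,.07)):
            m=(abs(X-x)<.004)&(Y>lo)&(Y<hi)
            if m.sum()>3: print(round(x,3),hi,m.sum(),np.percentile(P[m,2],[10,50,90]),end=" | ")
        print()
    if cam=="side": cv2.imwrite("pics/s6.png",cv2.resize(p[140:260,190:350,::-1],(800,600)))
E
```

```text
Traceback (most recent call last):
  File "h.py", line 11, in atd
    o,d=ray(cam,rc);r,c=int(round(rc[0])),int(round(rc[1]))
        ~~~^^^^^^^^
  File "h.py", line 4, in ray
    c=get_calibration(cam);K=np.array([[c["fx"],0,c["cx"]],[0,c["fy"],c["cy"]],[0,0,1]])
ValueError: time passes only in moves, steps and waits
```

Too many calibration calls, so I'll cache it.

```bash
sed -i 's/^from rig import \*/from rig import *\nimport rig, functools\nget_calibration=functools.lru_cache(None)(rig.get_calibration)/' h.py; python3 - <<'E'
from h import *
np.set_printoptions(precision=3,suppress=True)
for cam in("top","side"):
    p,d=snapshot(cam)
    g=[(r,c) for r in range(120,280,1) for c in range(190,350,1) if d[r,c]>0]
    P=np.array([atd(cam,q,d) for q in g])
    yaw=.055;a=np.array([.631,-.02]);ex=np.array([np.cos(yaw),np.sin(yaw)]);ey=np.array([-ex[1],ex[0]])
    X=(P[:,:2]-a)@ex;Y=(P[:,:2]-a)@ey
    print(cam)
    for x in np.arange(-.24,.25,.02):
        for lo,hi in((-.012,.012),(-.07,.07)):
            m=(abs(X-x)<.004)&(Y>lo)&(Y<hi)
            if m.sum()>3: print(round(x,3),hi,m.sum(),np.percentile(P[m,2],[10,50,90]),end=" | ")
        print()
    if cam=="side": cv2.imwrite("pics/s6.png",cv2.resize(p[140:260,190:350,::-1],(800,600)))
E
```

```text
top
-0.24 0.012 13 [0.381 0.385 0.39 ] | -0.24 0.07 64 [0.378 0.392 0.42 ] | 
-0.22 0.012 50 [0.401 0.403 0.404] | -0.22 0.07 286 [0.392 0.404 0.422] | 
-0.2 0.012 54 [0.407 0.407 0.408] | -0.2 0.07 297 [0.403 0.407 0.416] | 
-0.18 0.012 51 [0.4   0.403 0.404] | -0.18 0.07 279 [0.388 0.401 0.41 ] | 
-0.16 0.012 24 [0.377 0.385 0.39 ] | -0.16 0.07 120 [0.014 0.39  0.403] | 
-0.14 0.012 5 [0.098 0.098 0.099] | -0.14 0.07 72 [0.012 0.013 0.097] | 
-0.12 0.012 28 [0.025 0.1   0.101] | -0.12 0.07 138 [0.013 0.025 0.1  ] | 
-0.1 0.012 32 [0.027 0.105 0.106] | -0.1 0.07 154 [0.027 0.104 0.139] | 
-0.08 0.012 25 [0.026 0.109 0.111] | -0.08 0.07 100 [0.025 0.027 0.11 ] | 
-0.06 0.012 35 [0.012 0.114 0.116] | -0.06 0.07 131 [0.012 0.013 0.115] | 
-0.04 0.012 28 [0.014 0.119 0.12 ] | -0.04 0.07 122 [0.012 0.013 0.119] | 
-0.02 0.012 37 [0.013 0.124 0.126] | -0.02 0.07 223 [0.012 0.066 0.133] | 
-0.0 0.012 32 [0.02  0.128 0.13 ] | -0.0 0.07 137 [0.012 0.125 0.129] | 
0.02 0.012 22 [0.133 0.134 0.135] | 0.02 0.07 108 [0.012 0.134 0.141] | 
0.04 0.012 28 [0.013 0.138 0.14 ] | 0.04 0.07 87 [0.012 0
[... 1341 characters left out ...]
 0.119] | 
-0.02 0.012 31 [0.012 0.119 0.125] | -0.02 0.07 275 [0.012 0.063 0.136] | 
-0.0 0.012 25 [0.126 0.129 0.13 ] | -0.0 0.07 179 [0.012 0.093 0.129] | 
0.02 0.012 18 [0.134 0.134 0.135] | 0.02 0.07 163 [0.012 0.099 0.138] | 
0.04 0.012 51 [0.011 0.129 0.139] | 0.04 0.07 134 [0.011 0.012 0.138] | 
0.06 0.012 69 [0.012 0.143 0.174] | 0.06 0.07 206 [0.011 0.013 0.177] | 
0.08 0.012 36 [0.01  0.174 0.176] | 0.08 0.07 217 [0.011 0.174 0.176] | 
0.1 0.012 37 [0.011 0.013 0.17 ] | 0.1 0.07 217 [0.011 0.167 0.17 ] | 
0.12 0.012 17 [0.163 0.164 0.165] | 0.12 0.07 118 [0.162 0.164 0.169] | 
0.14 0.012 29 [0.062 0.157 0.159] | 0.14 0.07 78 [0.061 0.158 0.162] | 
0.16 0.07 5 [0.157 0.158 0.159] |
```

View pics/s6.png

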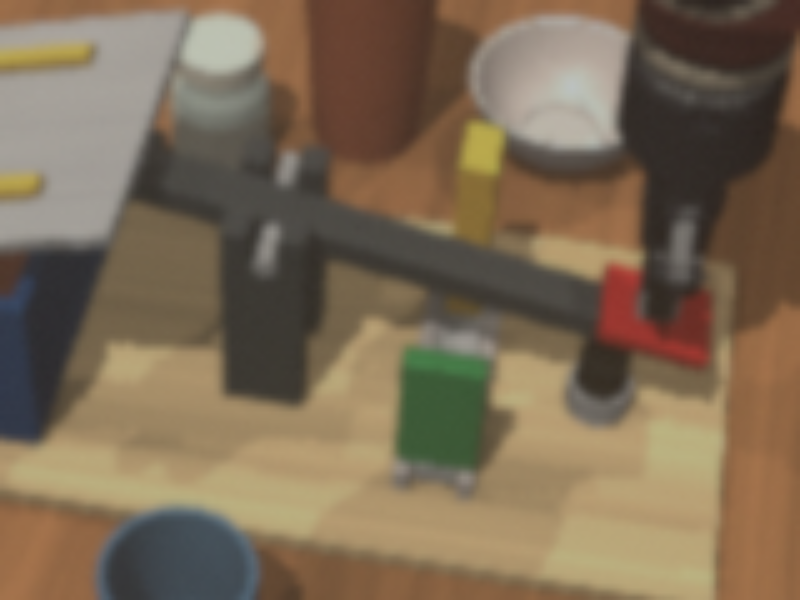

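```bash
python3 - <<'E'
from h import *
np.set_printoptions(precision=3,suppress=True)
o,d=ray("side",(141.5,329))
for X in(.442,): print("s3 tip", o+d*(X-o[0])/d[0])
p,dd=snapshot("side")
for r in range(190,212,2): print(r,[ (lambda q: None if q is None else (round(q[0],3),round(q[1],3),round(q[2],3)))(atd("side",(r,c),dd)) for c in(318,321,324)])
s=read_state();print(s["eef_pos"],s["joint_positions"],s["t"],s["wrist_force"])
E
```

```text
s3 tip [0.442 0.02  0.332]
190 [(np.float64(0.44), np.float64(-0.134), np.float64(0.026)), (np.float64(0.437), np.float64(-0.014), np.float64(0.15)), (np.float64(0.431), np.float64(0.018), np.float64(0.185))]
192 [(np.float64(0.442), np.float64(-0.023), np.float64(0.132)), (np.float64(0.437), np.float64(0.016), np.float64(0.174)), (np.float64(0.43), np.float64(0.024), np.float64(0.184))]
194 [(np.float64(0.441), np.float64(-0.036), np.float64(0.111)), (np.float64(0.437), np.float64(0.029), np.float64(0.18)), (np.float64(0.43), np.float64(0.028), np.float64(0.181))]
196 [(np.float64(0.44), np.float64(-0.024), np.float64(0.117)), (np.float64(0.436), np.float64(0.031), np.float64(0.176)), (np.float64(0.429), np.float64(0.031), np.float64(0.178))]
198 [(np.float64(0.439), np.float64(-0.025), np.float64(0.109)), (np.float64(0.434), np.float64(0.015), np.float64(0.152)), (np.float64(0.427), np.float64(0.018), np.float64(0.157))]
200 [(np.float64(0.439), np.float64(-0.023), np.float64(0.103)), (np.float64(0.431), np.float64(-0.018), np.float64(0.111)), (np.float64(0.424), np.float64(-0.018)
[... 334 characters left out ...]
.float64(0.422), np.float64(-0.022), np.float64(0.093))]
206 [(np.float64(0.436), np.float64(-0.017), np.float64(0.088)), (np.float64(0.428), np.float64(-0.019), np.float64(0.087)), (np.float64(0.42), np.float64(-0.024), np.float64(0.084))]
208 [(np.float64(0.435), np.float64(-0.011), np.float64(0.086)), (np.float64(0.427), np.float64(-0.014), np.float64(0.084)), (np.float64(0.42), np.float64(-0.017), np.float64(0.083))]
210 [(np.float64(0.434), np.float64(-0.009), np.float64(0.08)), (np.float64(0.427), np.float64(-0.011), np.float64(0.08)), (np.float64(0.419), np.float64(-0.012), np.float64(0.081))]
[ 0.43  -0.03   0.049] [-0.243 -0.3    2.182 -0.     1.26  -1.875] 10.75 [1.453 1.282 3.161]
```

The depth images put the lever slope at about 0.24 rad, the lip edge at about 0.18 m and the pad top at about 0.086. That pad height doesn't match the reported TCP z of 0.049, so I'll trust the cameras and the force. About 12 mm to the stop remains, so I'll go down by small steps.

move_arm:
  deltas:
    - [0,0,0,0,0,0.003,0]
    - [0,0,0,0,0,0.003,0]
    - [0,0,0,0,0,0,0]

```text
t: 11.05
eef_pos: [0.4303, -0.0304, 0.043]
tool_rot: [0.096, -3.139, 0.0]
wrist_force: [0.6, 1.8, 2.7]
width: -0.0003
grip_force: 1.3
```

move_arm:
  deltas:
    - [0,0,0,0,0,0.003,0]
    - [0,0,0,0,0,0.002,0]
    - [0,0,0,0,0,0,0]

```text
t: 11.35
eef_pos: [0.4303, -0.0304, 0.038]
tool_rot: [0.096, -3.139, 0.0]
wrist_force: [1.1, 1.0, 3.0]
width: 0.0001
grip_force: 1.2
```

```bash
python3 - <<'E'
from h import *
np.set_printoptions(precision=3,suppress=True)
p,d=snapshot("top")
P=np.array([atd("top",(r,c),d) for r in range(120,260) for c in range(200,340) if d[r,c]>0])
yaw=.055;a=np.array([.631,-.02]);ex=np.array([np.cos(yaw),np.sin(yaw)]);ey=np.array([-ex[1],ex[0]])
X=(P[:,:2]-a)@ex;Y=(P[:,:2]-a)@ey
m=(abs(Y)<.012)&(X>-.13)&(X<.05)&(P[:,2]>.08)&(P[:,2]<.15);l=np.polyfit(X[m],P[m,2],1)
m=(abs(Y)<.05)&(X>.075)&(X<.2)&(P[:,2]>.135);f=np.polyfit(X[m],P[m,2],1)
m=(X>-.12)&(X<-.08)&(P[:,2]>.12)&(P[:,2]<.16)
print("lever slope",l,"flap",f,"edge z",np.polyval(f,.062),"block Y",Y[m].mean() if m.any() else None)
p,d=snapshot("side");cv2.imwrite("pics/s7.png",cv2.resize(p[140:260,190:350,::-1],(800,600)))
s=read_state();print(s["eef_pos"],s["t"],s["wrist_force"])
E
```

```text
lever slope [0.303 0.129] flap [-0.316  0.206] edge z 0.1864147696835723 block Y -0.05550740650587624
[ 0.43  -0.03   0.038] 11.45 [1.152 0.506 2.109]
```

View pics/s7.png

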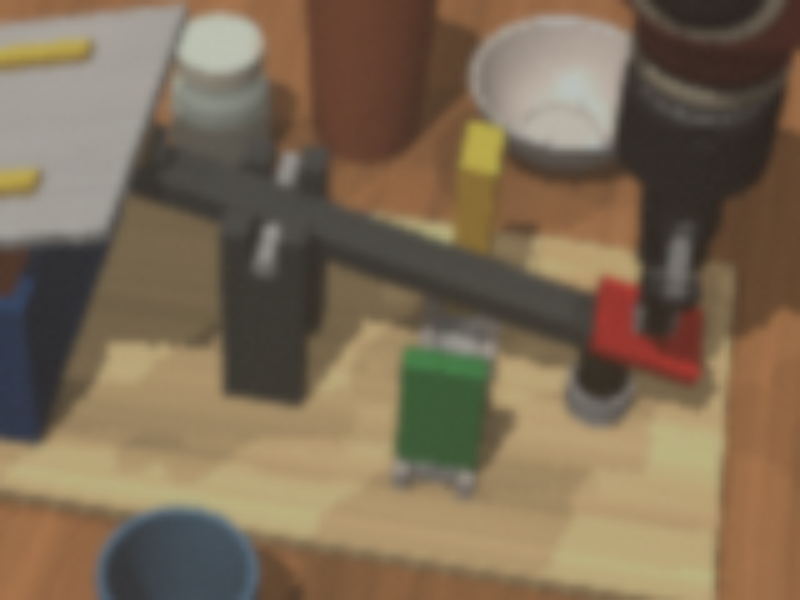

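The lever slope is now tan 0.303, essentially on the stop (crop 600, 355), with the lip at about 0.185 m. I'll press a few mm more so the contact force has a firm margin.

move_arm:
  deltas:
    - [0,0,0,0,0,0.003,0]
    - [0,0,0,0,0,0.002,0]
    - [0,0,0,0,0,0,0]
    - [0,0,0,0,0,0,0]

```text
t: 11.85
eef_pos: [0.4312, -0.0304, 0.0343]
tool_rot: [-0.096, 3.139, 0.0]
wrist_force: [-1.2, 1.1, 7.6]
width: 0.0
grip_force: 3.7
```

The force has risen to 7.6 N as the stop takes load. I'll hold there and hand in.

```bash
python3 -c "
from rig import *
s=read_state();print(s['wrist_force'],s['t']);print(sign_off())"
```

```text
[-1.15561081  1.12289303  7.58900106] 11.85
the job is handed in; nothing more can be done
None
```

I handed the job in at 11.85 s: the bolt is pushed fully in, and the fingers hold the pad down at about 7.6 N with the lever on its stop and the flap edge at about 0.185 m. The reported tool height read about 37 mm lower than the cameras showed during the press, so I relied on the depth images and the force; the verdict was not shown.

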